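# Click the nut box lid shut

### The job

The lid is on the grey nut box, but its four orange rim sections still stand proud. With the fingertips, press them down one at a time, in any order, until every one has clicked shut level with the lid, then take the hand away. Do not pick anything up, leave the box where it stands, and do not disturb the things around it.

Things in the scene. Friction and masses are not known exactly. Their poses are not given: they have to be found in the camera images.
- nut_box: closed box of hex nuts, grey tub with a white lid: 150 mm along its x, 120 mm along its y; loose, 0.7 to 1.1 kg. Origin at the centre of its underside, z up. The lid's flat top lies 56 mm above the origin: a white middle panel 94 x 64 mm and four white 28 mm corners are fixed; between them lie four orange rim sections
- rim_a (a joint): angle of the orange rim section at the box's +x end (a short side, 60 mm long), in rad: 0 = standing proud (outer edge about 10 mm above the lid), 0.35 = clicked shut, level with the lid. It is 28 mm wide and hinges along its inner edge, on the side of the white panel. Over-centre snap: let go before half-way it springs back up, past half-way it snaps shut and stays. Pressing at the point rim_a_press takes about 8 N at most
- rim_a_press (a point): point to press on rim_a: on its top face, midway along its length, 18 mm out from its hinge line (10 mm in from the outer edge). It moves down with the section by 6 mm, to the level of the lid top (56 mm above the box's origin)
- rim_b (a joint): angle of the orange rim section at the box's +y side (a long side, 90 mm long), in rad: 0 = standing proud (outer edge about 10 mm above the lid), 0.35 = clicked shut, level with the lid. It is 28 mm wide and hinges along its inner edge, on the side of the white panel. Over-centre snap: let go before half-way it springs back up, past half-way it snaps shut and stays. Pressing at the point rim_b_press takes about 8 N at most
- rim_b_press (a point): point to press on rim_b: on its top face, midway along its length, 18 mm out from its hinge line (10 mm in from the outer edge). It moves down with the section by 6 mm, to the level of the lid top (56 mm above the box's origin)
- rim_c (a joint): angle of the orange rim section at the box's -x end (a short side, 60 mm long), in rad: 0 = standing proud (outer edge about 10 mm above the lid), 0.35 = clicked shut, level with the lid. It is 28 mm wide and hinges along its inner edge, on the side of the white panel. Over-centre snap: let go before half-way it springs back up, past half-way it snaps shut and stays. Pressing at the point rim_c_press takes about 8 N at most
- rim_c_press (a point): point to press on rim_c: on its top face, midway along its length, 18 mm out from its hinge line (10 mm in from the outer edge). It moves down with the section by 6 mm, to the level of the lid top (56 mm above the box's origin)
- rim_d (a joint): angle of the orange rim section at the box's -y side (a long side, 90 mm long), in rad: 0 = standing proud (outer edge about 10 mm above the lid), 0.35 = clicked shut, level with the lid. It is 28 mm wide and hinges along its inner edge, on the side of the white panel. Over-centre snap: let go before half-way it springs back up, past half-way it snaps shut and stays. Pressing at the point rim_d_press takes about 8 N at most
- rim_d_press (a point): point to press on rim_d: on its top face, midway along its length, 18 mm out from its hinge line (10 mm in from the outer edge). It moves down with the section by 6 mm, to the level of the lid top (56 mm above the box's origin)
- spool: teal spool, 42 mm across, 38 mm tall, near the nut box; bystander, not to be disturbed; origin at the centre of its underside
- acrylic_cube: clear acrylic cube, 32 mm, near the nut box; bystander, not to be disturbed; origin at the centre of its underside
- nut_dish: round white ceramic dish of steel hex nuts, 100 mm across, 28 mm tall; bystander, not to be disturbed; origin at the centre of its underside
- magnet_base: grey magnetic base 50 x 40 x 65 mm with a red knob, on a steel plate; bystander, not to be disturbed; origin at the centre of its underside
- caliper_case: hard case with clear cover, 90 x 240 x 30 mm, calipers inside; bystander, not to be disturbed; origin at the centre of its underside
- driver: screwdriver, 170 mm long, lying on the shelf; bystander, not to be disturbed
Mind the look-alikes: they are no part of the job. There is more than one size of the nut_box; the one meant has the size given above.

How it is judged:
On the way, in this order (a step that is already met when the one before it is completed fails the run):
1. one rim section closed ((value of joint rim_a above 0.31 rad or value of joint rim_b above 0.31 rad or value of joint rim_c above 0.31 rad or value of joint rim_d above 0.31 rad)), for 0.1 s.
2. two rim sections closed ((value of joint each of rim_a, rim_b above 0.31 rad or value of joint each of rim_a, rim_c above 0.31 rad or value of joint each of rim_a, rim_d above 0.31 rad or value of joint each of rim_b, rim_c above 0.31 rad or value of joint each of rim_b, rim_d above 0.31 rad or value of joint each of rim_c, rim_d above 0.31 rad)), for 0.1 s.
3. three rim sections closed ((value of joint each of rim_a, rim_b, rim_c above 0.31 rad or value of joint each of rim_a, rim_b, rim_d above 0.31 rad or value of joint each of rim_a, rim_c, rim_d above 0.31 rad or value of joint each of rim_b, rim_c, rim_d above 0.31 rad)), for 0.1 s.
4. all four rim sections closed (value of joint each of rim_a, rim_b, rim_c, rim_d above 0.31 rad), for 0.1 s.
At the end, for the whole second after the job is handed in: all four rim sections clicked shut (joint above 0.31 of 0.35 rad), the box upright (within 0.06 rad) at rest on the shelf, less than 30 mm from where it stood (value of joint each of rim_a, rim_b, rim_c, rim_d above 0.31 rad and distance of nut_box from where it was at the start of the episode below 0.03 m and angle between nut_box's own z axis and vertical below 0.06 rad and height (world z) of nut_box below 0.006 m and linear speed of nut_box below 0.02 m/s); the robot touches nothing.
It fails at once if the nut box is lifted or tipped (height (world z) of nut_box above 0.01 m or angle between nut_box's own z axis and vertical above 0.15 rad).
It fails at once if the nut box is shoved 30 mm or more (distance of nut_box from where it was at the start of the episode above 0.03 m).
It fails at once if a bystander is moved 20 mm or more (distance of any of spool, acrylic_cube, nut_dish, magnet_base, caliper_case, driver from where it was at the start of the episode above 0.02 m).
It also fails if it takes over 48 s, if anything falls off the work surface, if the arm or the gripper's body presses on something with over 40 N, if the wrist force passes 120 N, or if a joint passes its speed limit or range.

### The arm

A 6-joint arm with a two-finger parallel gripper is mounted at the origin on the work surface. World frame = base frame: x ahead of the robot, y to its left, z up, the work surface at z = 0. Lengths are in m, angles in rad, forces in N, time in s.
With the tool pointing down it reaches from about 0.3 to 0.775 m from the base axis. Payload 14.6 kg.
Tool frame: the origin (TCP) lies midway between the tips of the shut fingers; the grasp point (between the pads) lies 19 mm behind it; z points along the fingers, y is the direction in which the jaws open and shut (so a half turn about z gives the same grasp; the last joint's range is limited). The gripper opens to 94 mm and grips with 3 to 60 N. Pads are 16 mm wide; open, the fingers measure 119 mm over their backs; the gripper's body (75 mm by 177 mm) begins 78 mm behind the grasp point.
Start: joints at [1.088, 0.3, 1.521, -0, 1.321, -0.067], TCP at [0.222, 0.503, 0.205] pointing down, gripper open.
Joint ranges: [-3.03, 3.03], [-0.79, 2.21], [0.23, 2.52], [-1.04, 4.18], [0, 3.07], [-2.55, 2.55]. Speed limits (rad/s): [2.22, 2.22, 2.57, 3.14, 3.14, 3.14].

### API

Orientations are given as [roll, pitch, yaw] about the fixed x, y, z axes, in that order (R = Rz(yaw) Ry(pitch) Rx(roll)).
In Python, from station import readout, imaging, job gives the robot as it stands.
- The arm moves only by the tool arm_command, never from a script. Its argument "increments" is a list of rows, each an object with "gripper": the opening, from 0 (shut) to 1 (fully open); "slide": the shift along the world's x, y, z in m, a list of three; "yaw": the turn about the world's z in rad. A call has 1 to 8 rows; each row is the pose to reach, as a shift and turn from the pose commanded when the call began; what a row does not reach only later rows make up. A row lasts 1/8 s, in which the tool goes at most 62.5 mm and 10.7 degrees, less where a joint would pass 70% of its speed; a pose out of reach is approached as far as the arm can. A call with a gripper value outside its range is refused whole. The fingers move at their own pace and stop on an object; "grip_force" is the grip in N (left out, the last holds). Time passes only in rows, so rows that repeat a pose let the fingers close. It gives the time, the measured TCP pose, the force and the opening at its end, in the units of the state.
- readout.get_obs(): the state, without advancing time (a new reading comes with each control period).
- imaging.camera(name): name is "side" or "top"; returns a dict with "color" (384x512x3 uint8, red, green, blue), "mtx" (3x3 intrinsics, pixels), "rvec" (rotation vector, rad) and "tvec" (3), from world to camera coordinates, as OpenCV has them. Camera axes: x right, y down, z forward; pixel columns grow to the right and rows downward; lengths in m; the calibration is good to about 2 mm. A picture is of the moment at which its call begins. There is no depth.
- job.hand_in(): hands the job in, once; it reports no verdict.
The state is a dict: "time_s": time; "qpos": joint angles; "joint_vel": joint speeds; "tau": joint torques, N m; "ee_pos": TCP position; "eef_rot": TCP orientation; "force": force on the tool from outside, world axes, zero at the start; "moment": the same for the moment, N m; "grip_width": finger opening in m.
Only numpy, scipy, OpenCV 4.12 (cv2) and the standard library are available. Lean on these libraries where they do the work, as an engineer would, in place of code of your own. Each camera call takes 0.05 s, during which the arm holds its last target. There are 200 camera calls.

## Working session

There is one attempt and no reset: what is moved stays moved. The work goes in short steps, Python scripts to look and compute and a tool call to move; the robot and the scene stay as the last step left them, time stands still between calls to the robot, and variables do not carry over. Pictures are saved under pics/ and viewed, about 8 in all and at most 12, crops included, and the job is handed in when it is done.

Besides the shell and the picture viewer there is one more tool, called after "Emit:" as name([rows], argument=value, ...), one row to a line, values as JSON. arm_command: Moves the arm, as the interface text tells. Its arguments: {"type":"object","properties":{"increments":{"type":"array","items":{"type":"object","properties":{"gripper":{"type":"number"},"slide":{"type":"array","items":{"type":"number"}},"yaw":{"type":"number"}}}},"grip_force":{"type":"number"}},"required":["increments"]}

```bash
mkdir -p pics; cat > h.py <<'E'
import cv2, numpy as np
from station import readout, imaging, job
def ray(c,u,v,z):
    R=cv2.Rodrigues(np.array(c["rvec"],float))[0]; t=np.array(c["tvec"],float).ravel()
    d=R.T@np.linalg.inv(np.array(c["mtx"]))@np.array([u,v,1.]); o=-R.T@t
    return o+d*(z-o[2])/d[2]
def proj(c,P):
    return cv2.projectPoints(np.array(P,float),np.array(c["rvec"],float),np.array(c["tvec"],float),np.array(c["mtx"],float),None)[0].reshape(-1,2)
def save(n,img,s=1.5):
    cv2.imwrite("pics/"+n,cv2.resize(img[:,:,::-1],None,fx=s,fy=s,interpolation=cv2.INTER_CUBIC))
E
python3 - <<'E'
from h import *
for n in("top","side"):
    c=imaging.camera(n); save(n+"0.png",c["color"]); R=cv2.Rodrigues(np.array(c["rvec"]))[0]; print(n,-R.T@np.array(c["tvec"]).ravel(),c["mtx"][0][0])
print(readout.get_obs())
E
```

```text
top [0.38040421 0.00614423 1.09144312] 374.847101565604
side [ 0.42976783 -0.92968607  0.79966011] 449.0473675461286
{'time_s': 0.1, 'qpos': array([ 1.08836457e+00,  3.00403370e-01,  1.52151927e+00, -1.15265920e-05,
        1.32070760e+00, -6.65920240e-02]), 'joint_vel': array([ 0.00019463, -0.00301869, -0.00086653,  0.00048806,  0.00130176,
        0.00091254]), 'tau': array([ 2.97558021e-03, -5.32644975e+01, -3.53283226e+01,  7.09794788e-02,
        2.35300872e-02, -1.02844751e-04]), 'ee_pos': array([0.22206766, 0.50291535, 0.20494963]), 'eef_rot': array([-3.14055663e+00, -5.79032145e-05,  2.72575575e+00]), 'force': array([-0.28035916, -0.85059109,  0.01852363]), 'moment': array([-0.01790207,  0.00340702, -0.00990063]), 'grip_width': 0.09420571156187735}
```

View pics/top0.png

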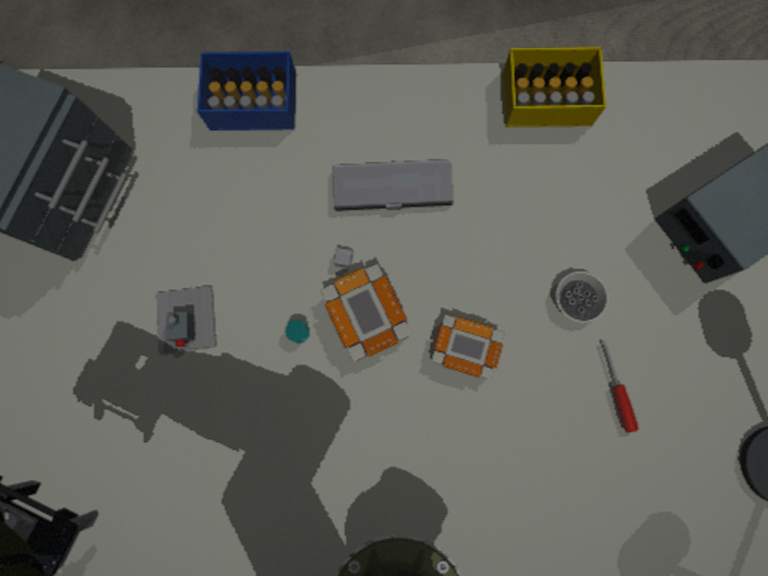

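View pics/side0.png

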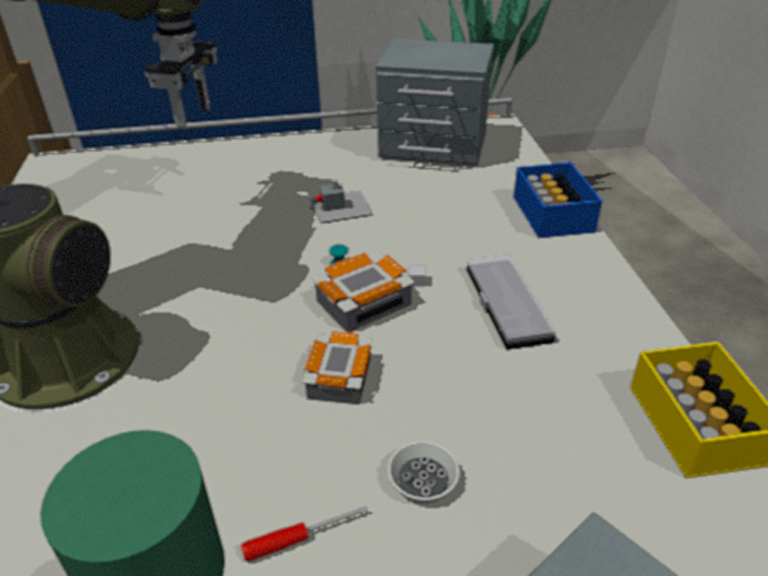

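The top view shows two boxes with orange rims: a larger one at (365,311) and a smaller one at (468,346). The spool is at (297,329) and the cube at (343,257), both close to the larger box. I'll measure both boxes and check in one close crop.

```bash
python3 - <<'E'
from h import *
c=imaging.camera("top"); im=c["color"]; hsv=cv2.cvtColor(im,cv2.COLOR_RGB2HSV)
m=cv2.inRange(hsv,(5,150,120),(22,255,255))
m[:160]=0; m[270:]=0
for x0,x1 in((205,278),(284,345)):
    mm=np.zeros_like(m); mm[:,x0:x1]=m[:,x0:x1]
    # orange outer
    # inner panel: hole = pixels not orange around centroid
    ys,xs=np.nonzero(mm); print(xs.mean(),ys.mean(),len(xs))
    n,l,st,ce=cv2.connectedComponentsWithStats(mm)
    for i in range(1,n):
        if st[i][4]>30:
            r=cv2.minAreaRect(np.argwhere(l==i)[:,::-1].astype(np.float32)); print(' ',ce[i],st[i][4],r, ray(c,*ce[i],.059)[:2])
    cnt=np.argwhere(mm>0)[:,::-1].astype(np.float32); r=cv2.minAreaRect(cnt)
    P=np.array([ray(c,*p,.063)[:2] for p in cv2.boxPoints(r)]); print(P.mean(0),[np.linalg.norm(P[i]-P[i-1]) for i in range(4)])
crop=im[155:265,190:350]; save("crop1.png",crop,5)
s=imaging.camera("side"); save("crop2.png",s["color"][155:230,190:300],7)
E
```

```text
242.49150485436894 206.248786407767 824
  [234.27222222 187.54444444] 180 ((234.05364990234375, 187.28292846679688), (9.77802562713623, 20.533851623535156), 65.224853515625) [0.58600036 0.0840913 ]
  [258.476 200.16 ] 250 ((258.7149353027344, 199.89822387695312), (30.96491241455078, 8.894682884216309), 64.65382385253906) [0.54965677 0.01620473]
  [228.01886792 214.57735849] 265 ((228.05247497558594, 214.47708129882812), (31.378387451171875, 9.218832015991211), 66.37062072753906) [0.50967267 0.10086628]
  [252.73170732 226.79674797] 123 ((252.5949249267578, 227.4890899658203), (9.001419067382812, 20.117265701293945), 64.98310089111328) [0.47549041 0.03236344]
[0.52992346 0.05881327] [np.float64(0.14977368003629743), np.float64(0.12039911176276327), np.float64(0.15096754602041781), np.float64(0.11729997174001466)]
311.1016260162602 230.27439024390245 492
  [315.05590062 218.34161491] 161 ((315.24774169921875, 218.17431640625), (24.137222290039062, 7.27947998046875), 16.699243545532227) [ 0.49795818 -0.13947011]
  [295.2244898  225.40816327] 98 ((295.2269287109375, 225.33462524414062), (6.402522563934326, 15.962453842163086), 15.255120277404785) [ 0.47875271 -0.08446983]
  [327.9382716  235.65432099] 81 ((328.41180419921875, 235.8529815673828), (6.5484619140625, 15.037208557128906), 14.03624439239502) [ 0.45036717 -0.17294022]
  [308.02649007 243.21854305] 151 ((308.19268798828125, 243.35780334472656), (23.945661544799805, 6.8963494300842285), 16.699241638183594) [ 0.4301228  -0.11811383]
[ 0.46416182 -0.12879528] [np.float64(0.11086812130571498), np.float64(0.09148160684298778), np.float64(0.11260625596534267), np.float64(0.09078366730441832)]
```

View pics/crop1.png

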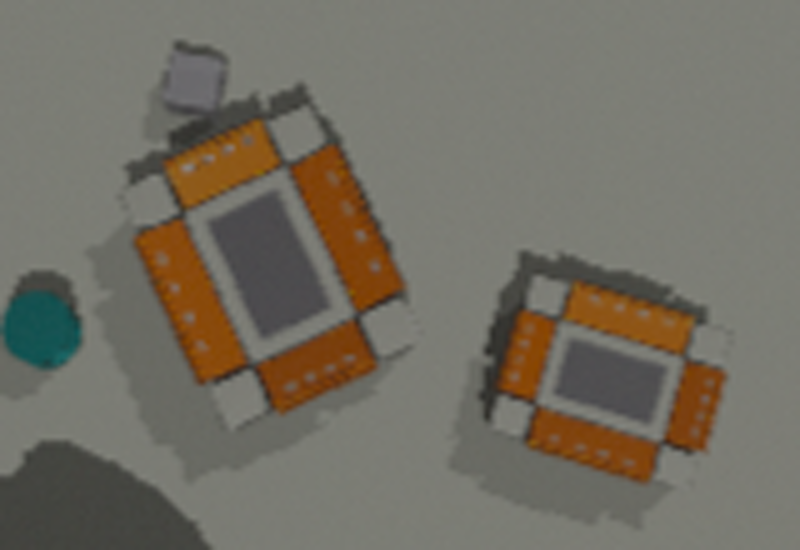

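The larger box measures 150 × 119 mm, so it is the right one; the smaller measures 112 × 91 mm. The larger box's centre is about (0.530, 0.0585), with its long axis at 25.1° to world x. That gives these press points:

| Side | Press point (x, y) |
|---|---|
| Long, +v | (0.509, 0.104) |
| Long, −v | (0.551, 0.013) |
| Far short | (0.588, 0.086) |
| Near short | (0.472, 0.031) |

I'll shut the fingers and move above the first one.

Emit:
arm_command([
  {"gripper":0,"slide":[0.287,-0.399,0],"yaw":-0.72},
  {"gripper":0,"slide":[0.287,-0.399,0],"yaw":-0.72},
  {"gripper":0,"slide":[0.287,-0.399,0],"yaw":-0.72},
  {"gripper":0,"slide":[0.287,-0.399,0],"yaw":-0.72},
  {"gripper":0,"slide":[0.287,-0.399,0],"yaw":-0.72},
  {"gripper":0,"slide":[0.287,-0.399,0],"yaw":-0.72},
  {"gripper":0,"slide":[0.287,-0.399,0],"yaw":-0.72},
  {"gripper":0,"slide":[0.287,-0.399,0],"yaw":-0.72},
], grip_force=20)

```text
time_s: 1.2
ee_pos: [0.5101, 0.102, 0.2055]
eef_rot: [3.142, 0.0, 2.005]
force: [0.6, 0.9, 0.1]
grip_width: 0.0174
```

Emit:
arm_command([
  {"gripper":0,"slide":[0,0,-0.06],"yaw":0},
  {"gripper":0,"slide":[0,0,-0.12],"yaw":0},
  {"gripper":0,"slide":[0,0,-0.125],"yaw":0},
  {"gripper":0,"slide":[0,0,-0.125],"yaw":0},
  {"gripper":0,"slide":[0,0,-0.125],"yaw":0},
])

```text
time_s: 1.82
ee_pos: [0.5104, 0.1045, 0.0829]
eef_rot: [3.138, 0.001, 2.006]
force: [-0.2, -0.4, -1.5]
grip_width: 0.0002
```

```bash
python3 - <<'E'
from h import *
c=imaging.camera("side"); o=readout.get_obs(); print(o["ee_pos"],o["force"],o["grip_width"])
print(proj(c,[o["ee_pos"],[.509,.104,.062]]))
save("side1.png",c["color"][120:240,170:330],5)
E
```

```text
[0.51018496 0.10440141 0.08260757] [-0.47118318 -0.03320008  0.31040142] 0.0007823207113324519
[[230.94822375 168.86388228]
 [230.90613414 174.9747022 ]]
```

View pics/side1.png

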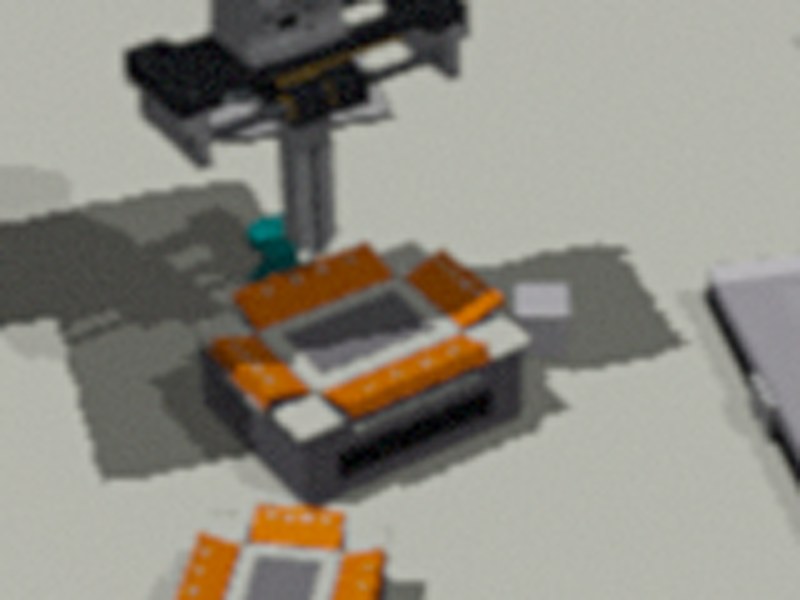

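The fingertip at crop (310,248) sits just above the middle of the +v long section, about (313,280). The predicted press point (305,275) agrees. Pressing now.

Emit:
arm_command([
  {"gripper":0,"slide":[0,0,-0.012],"yaw":0},
  {"gripper":0,"slide":[0,0,-0.016],"yaw":0},
  {"gripper":0,"slide":[0,0,-0.019],"yaw":0},
  {"gripper":0,"slide":[0,0,-0.021],"yaw":0},
  {"gripper":0,"slide":[0,0,-0.021],"yaw":0},
])

```text
time_s: 2.5
ee_pos: [0.509, 0.104, 0.0592]
eef_rot: [-3.141, -0.0, 2.006]
force: [0.2, -0.4, 0.5]
grip_width: 0.0006
```

Emit:
arm_command([
  {"gripper":0,"slide":[0,0,-0.002],"yaw":0},
  {"gripper":0,"slide":[0,0,-0.003],"yaw":0},
  {"gripper":0,"slide":[0,0,-0.003],"yaw":0},
])

```text
time_s: 2.88
ee_pos: [0.5092, 0.1041, 0.0564]
eef_rot: [-3.142, 0.0, 2.006]
force: [0.1, 0.4, -0.5]
grip_width: 0.0007
```

No force at 56.4 mm, so the section has snapped down to level. Next is the far short side, turning the jaws to lie along that section.

Emit:
arm_command([
  {"gripper":0,"slide":[0,0,0.034],"yaw":0},
  {"gripper":0,"slide":[0.04,-0.009,0.034],"yaw":0},
  {"gripper":0,"slide":[0.079,-0.018,0.034],"yaw":0},
  {"gripper":0,"slide":[0.079,-0.018,0.034],"yaw":0},
  {"gripper":0,"slide":[0.079,-0.018,0.014],"yaw":0},
  {"gripper":0,"slide":[0.079,-0.018,0.008],"yaw":0},
  {"gripper":0,"slide":[0.079,-0.018,0.004],"yaw":0},
  {"gripper":0,"slide":[0.079,-0.018,0.001],"yaw":0},
])

```text
time_s: 3.88
ee_pos: [0.5882, 0.0863, 0.0578]
eef_rot: [3.141, 0.0, 2.006]
force: [0.2, -0.6, -0.7]
grip_width: 0.0006
```

Emit:
arm_command([
  {"gripper":0,"slide":[0,0,0],"yaw":0},
  {"gripper":0,"slide":[0,0,-0.001],"yaw":0},
  {"gripper":0,"slide":[0,0,-0.001],"yaw":0},
])

```text
time_s: 4.25
ee_pos: [0.5882, 0.0861, 0.0565]
eef_rot: [3.142, 0.0, 2.006]
force: [0.4, -0.0, 0.3]
grip_width: 0.0003
```

```bash
python3 - <<'E'
from h import *
c=imaging.camera("side"); o=readout.get_obs(); print(o["ee_pos"],o["force"])
save("side2.png",c["color"][120:240,170:330],5)
E
```

```text
[0.58816841 0.08610747 0.05648257] [-0.13450125 -0.40878456 -0.28844308]
```

View pics/side2.png

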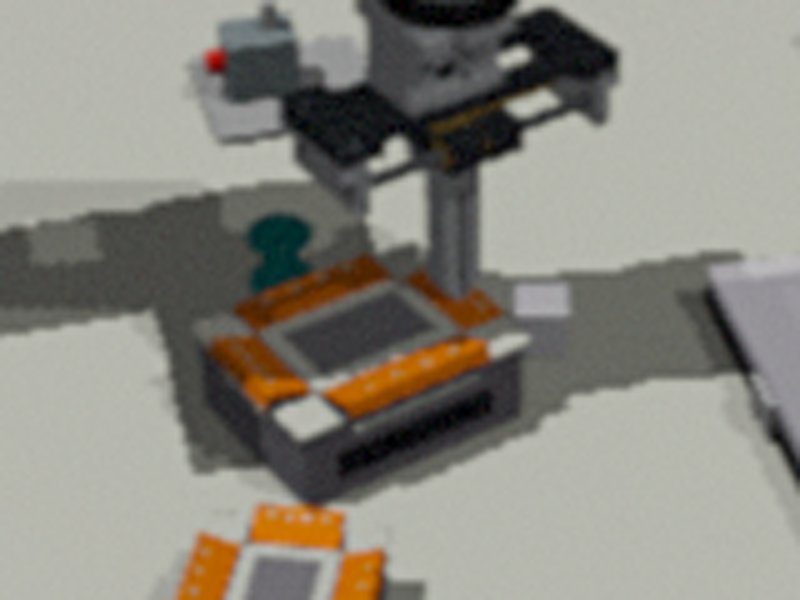

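The back long section (310,290) and the far short one (455,295) now look level, and the box hasn't moved. I kept the yaw instead of turning it as I'd said, and the press still worked. Next are the -v long side and then the near short side.

Emit:
arm_command([
  {"gripper":0,"slide":[0,0,0.035],"yaw":0},
  {"gripper":0,"slide":[-0.018,-0.036,0.035],"yaw":0},
  {"gripper":0,"slide":[-0.037,-0.073,0.035],"yaw":0},
  {"gripper":0,"slide":[-0.037,-0.073,0.035],"yaw":0},
  {"gripper":0,"slide":[-0.037,-0.073,0.015],"yaw":0},
  {"gripper":0,"slide":[-0.037,-0.073,0.009],"yaw":0},
  {"gripper":0,"slide":[-0.037,-0.073,0.005],"yaw":0},
  {"gripper":0,"slide":[-0.037,-0.073,0.002],"yaw":0},
])

```text
time_s: 5.3
ee_pos: [0.5514, 0.0134, 0.0586]
eef_rot: [3.141, 0.0, 2.006]
force: [-0.3, -0.1, 0.5]
grip_width: 0.0006
```

Emit:
arm_command([
  {"gripper":0,"slide":[0,0,-0.001],"yaw":0},
  {"gripper":0,"slide":[0,0,-0.002],"yaw":0},
  {"gripper":0,"slide":[0,0,-0.002],"yaw":0},
])

```text
time_s: 5.68
ee_pos: [0.5512, 0.0131, 0.0565]
eef_rot: [3.142, 0.0, 2.006]
force: [0.3, 0.1, 0.2]
grip_width: 0.0005
```

Emit:
arm_command([
  {"gripper":0,"slide":[0,0,0.035],"yaw":0},
  {"gripper":0,"slide":[-0.04,0.009,0.035],"yaw":0},
  {"gripper":0,"slide":[-0.079,0.018,0.035],"yaw":0},
  {"gripper":0,"slide":[-0.079,0.018,0.035],"yaw":0},
  {"gripper":0,"slide":[-0.079,0.018,0.015],"yaw":0},
  {"gripper":0,"slide":[-0.079,0.018,0.009],"yaw":0},
  {"gripper":0,"slide":[-0.079,0.018,0.005],"yaw":0},
  {"gripper":0,"slide":[-0.079,0.018,0.002],"yaw":0},
])

```text
time_s: 6.68
ee_pos: [0.4727, 0.031, 0.0588]
eef_rot: [3.141, 0.0, 2.006]
force: [-0.7, 0.3, 0.2]
grip_width: 0.0004
```

Emit:
arm_command([
  {"gripper":0,"slide":[0,0,-0.001],"yaw":0},
  {"gripper":0,"slide":[0,0,-0.002],"yaw":0},
  {"gripper":0,"slide":[0,0,-0.002],"yaw":0},
])

```text
time_s: 7.05
ee_pos: [0.4722, 0.0311, 0.0564]
eef_rot: [-3.142, -0.0, 2.006]
force: [-0.3, -0.2, 0.6]
grip_width: 0.0003
```

Emit:
arm_command([
  {"gripper":0,"slide":[0,0,0.05],"yaw":0},
  {"gripper":0,"slide":[0,0,0.1],"yaw":0},
  {"gripper":0,"slide":[-0.03,0,0.15],"yaw":0},
  {"gripper":0,"slide":[-0.09,0,0.15],"yaw":0},
  {"gripper":0,"slide":[-0.12,0.04,0.15],"yaw":0},
  {"gripper":0,"slide":[-0.12,0.1,0.15],"yaw":0},
  {"gripper":0,"slide":[-0.12,0.15,0.15],"yaw":0},
  {"gripper":0,"slide":[-0.12,0.15,0.15],"yaw":0},
])

```text
time_s: 8.05
ee_pos: [0.3516, 0.1834, 0.2065]
eef_rot: [3.142, -0.0, 2.01]
force: [-0.2, -0.5, -0.0]
grip_width: 0.0006
```

```bash
python3 - <<'E'
from h import *
t=imaging.camera("top"); c=imaging.camera("side"); o=readout.get_obs(); print(o["ee_pos"],o["force"])
a=cv2.resize(t["color"][160:260,190:290],(400,400),interpolation=2); b=cv2.resize(c["color"][155:235,200:280],(400,400),interpolation=2)
save("end.png",np.hstack([a,b]),1)
E
```

```text
[0.35195421 0.18105437 0.20634101] [ 0.97792084 -1.13697683  0.72273312]
```

View pics/end.png

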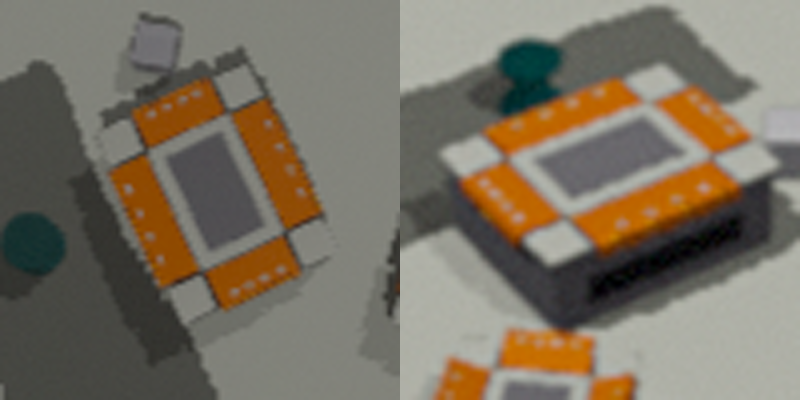

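Both views show all four sections flat and level with the white corners, unlike the small box, whose rims are still up. The box, spool and cube are where they started, and the hand is clear.

```bash
python3 -c "
from station import job
print(job.hand_in())"
```

```text
the job is handed in; nothing more can be done
None
```

I pressed all four rim sections of the larger nut box (measured about 150 × 119 mm) shut with the closed fingertips, one at a time. I then moved the hand away and handed the job in at about 8 s of the 48 s allowed. No verdict was reported.

- **Rim sections:** the last top and side pictures show all four flat and level with the white corners. At each press point the fingertip reached 56.4–56.5 mm, about lid level, with almost no force on it, so each section had already snapped down.
- **Surroundings:** by eye, the box, spool and cube had not moved, and the smaller look-alike box was not touched. I didn't measure their positions again, and the last close-ups left out the dish, magnet base, caliper case and screwdriver.
- **Hand:** it ended about 0.2 m above the surface, touching nothing.

None of my checks failed or disagreed.

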